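# Clip the sprung dust cap into the detector head

## Robot

A 6-joint arm with a two-finger parallel gripper is mounted at the origin on the work surface. World frame = base frame: x ahead of the robot, y to its left, z up, the work surface at z = 0. Lengths are in mm, angles in rad, forces in N, time in s.
With the tool pointing down it reaches from about 400 to 925 mm from the base axis. Payload 12.5 kg.
Tool frame: the origin (TCP) lies on the centre line of the jaws, within the pads' length; the fingertips stand 22 mm ahead of it and the grasp point (between the pads) lies 3 mm ahead of it; y points along the fingers, z is the direction in which the jaws open and shut, and the axes are right-handed (so a half turn about y gives the same grasp; the last joint's range is limited). The gripper opens to 95 mm and grips with 3 to 60 N. Pads are 20 mm wide; open, the fingers measure 119 mm over their backs; the gripper's body (75 mm by 180 mm) begins 59 mm behind the grasp point.
Start: joints at [1.161, 0.491, 1.559, -0, 1.092, -0.106], TCP at [186.95, 596.401, 236.661] pointing down, gripper open.
Joint ranges: [-3.1, 3.1], [-0.84, 2.19], [0.05, 2.79], [-1.13, 4.28], [0.06, 2.93], [-2.69, 2.69]. Speed limits (rad/s): [2.22, 2.22, 2.79, 3.14, 3.14, 3.14].

## Interface

Orientations are given as [roll, pitch, yaw] about the fixed x, y, z axes, in that order (R = Rz(yaw) Ry(pitch) Rx(roll)).
In Python, from workcell import status, vision, order gives the robot as it stands.
- The arm moves only by the tool move_arm, never from a script. Its argument "deltas" is one flat list of numbers, 5 for each row, row after row: the shift along the world's x, y, z in mm, then the turn about the world's z in rad, then the gripper's target within -1 to 1 (shut at 1, half-way at 0, fully open at -1). In form: [tx, ty, tz, turn, fingers, tx, ty, tz, turn, fingers, ...]. A call has 1 to 12 rows; each row shifts and turns the commanded pose from where the row before left it; what a row does not reach is not made up. A row lasts 1/12 s, in which the tool goes at most 41.7 mm and 7.16 degrees, less where a joint would pass 70% of its speed; a pose out of reach is approached as far as the arm can. A call is refused whole if a number of a shift passes 41.7 or a number of a turn 0.125, either way. A call with a gripper value outside its range is refused whole. The fingers move at their own pace and stop on an object; "grip_force" is the grip in N (left out, the last holds). Time passes only in rows, so rows that do not move let the fingers close. It gives the time, the measured TCP pose, the force and the opening at its end, in the units of the state.
- status.get_obs(): the state, without advancing time (a new reading comes with each control period).
- vision.camera(name): name is "scene" or "side" or "wrist"; returns the picture (480x640x3 uint8, red, green, blue); there is no depth.
- vision.calibration(name): a dict with "intrinsics" (3x3 intrinsics, pixels), "R" (3x3) and "t" (3): a world point X has camera coordinates R X + t; the wrist camera has in their place "T_tool_cam" (4x4, takes a point from camera to tool coordinates, whose origin is the TCP and whose axes are the tool frame's). Camera axes: x right, y down, z forward; pixel columns grow to the right and rows downward; lengths in mm; the calibration is good to about 2 mm. A picture is of the moment at which its call begins: read the wrist's pose just before it. calibration takes no time and is no camera call.
- order.hand_in(): hands the job in, once; it reports no verdict.
The state is a dict: "time": time; "qpos": joint angles; "dq": joint speeds; "joint_torque": joint torques, N m; "tool_pos": TCP position; "tcp_rot": TCP orientation; "contact_force": force on the tool from outside, world axes, zero at the start; "wrist_torque": the same for the moment, N m; "grip_width": finger opening in mm.
Only numpy, scipy, OpenCV 4.12 (cv2) and the standard library are available. Lean on these libraries where they do the work, as an engineer would, in place of code of your own. Each camera call takes 0.05 s, during which the arm holds its last target.

## Task

The detector head stands window up in its stand with its port open. Take the larger of the two black dust caps by pinching its two sprung tabs together, fit it into the port and press it gently down on the sprung light seal (never with more than 25 N on the head), then let the tabs spring out under the rim so that the cap stays locked in, level and holding the seal down. Let go of it, and leave the smaller cap and everything else on the bench undisturbed.

Things in the scene. Friction and masses are not known exactly. Their poses are not given: they have to be found in the camera images.
- cap_centre (a point): Larger black dust cap, spigot down on the bench. Flange disc 72 mm across, 4 thick; spigot under it 52.8 mm across, 13 high. On top two upright grey thumb tabs, each 20 mm wide, 23 high, 6 thick, 48 mm over their outer faces (36 when pinched). This point: on the axis, half-way up the tabs, 29 mm above the spigot's foot, 12 above the flange's top. x runs from tab to tab, z up.
- cap_tab_a (a joint): Tab on the cap's +x side, sliding to the axis: 0 released, 0.006 m fully pinched (at its stop); spring 3.2 N rising to 8 N. It carries a square pawl 14 mm wide, 4 thick, its top 5.5 mm below the flange's underside, reaching 31 mm from the axis when released; from 5 mm of travel it is back inside the spigot and passes the port's bore. It does not snap past the lip unpinched.
- cap_tab_b (a joint): The same tab on the cap's -x side: 0 released, 0.006 m fully pinched.
- cap: The same larger cap; origin at the centre of its spigot's foot, z up, x from tab to tab. 70 g or so with its tabs.
- cap_flange (a point): Point on the larger cap's axis at the underside of its flange, 13 mm above the spigot's foot, 16 below cap_centre.
- detector: Detector head, fixed: aluminium cylinder 110 mm across, window up, held in a black collar on a 170 mm square stand plate on screw legs; its height differs each time. Origin: centre of the plate's underside, 130 mm below the rim face. z up.
- rim (a point): Centre of the head's level rim face, 138 to 156 mm above the bench. Bore 54 mm across through a lip 4 mm thick, below it an undercut 68 mm across; glass 24 mm down. A black sprung seal ring (59 to 68 mm across) stands 4.5 mm proud of the face and sinks flush: 2 N at first touch, 9 N flush, then hard. Locked, the flange is 1.5 mm above the face (7 N): press to about 10 N, then let the tabs out.
- small_cap: Bystander, to be left where it is: smaller black dust cap of the same make, flange 50 mm across, 41 high.
- dish: Bystander, to be left where it is: shallow watch glass, 88 mm across, 14 high.
- solvent: Bystander, to be left where it is: small amber bottle, 52 mm across, 105 high.
- tweezers: Bystander, to be left where it is: steel tweezers, about 130 mm long, lying flat.
- filter: Bystander, to be left where it is: round green glass filter in a black ring, 52 mm across, 8 high.
- wheel: Bystander, to be left where it is: aluminium sample wheel, 110 mm across, with a small hub, 17 high.
- driver: Bystander, to be left where it is: screwdriver, about 150 mm long, lying flat.
Mind the look-alikes: they are no part of the job. Leave any blue or red look-alike of the cap alone.

How it is judged (in metres and radians):
On the way, in this order (a step that is already met when the one before it is completed fails the run):
1. the larger cap is lifted with both tabs pinched (value of joint each of cap_tab_a, cap_tab_b above 0.004 m and height (world z) of cap_flange above 0.05 m), for 0.2 s.
2. the cap's spigot is in the port, on the seal, with both tabs still pinched (value of joint each of cap_tab_a, cap_tab_b above 0.004 m and horizontal distance between cap_flange and rim below 0.003 m and z of cap_flange in the frame of rim below 0.0055 m), for 0.1 s.
At the end, for the whole second after the job is handed in: The larger cap is locked in the port: centred within 3 mm, level within 3 degrees, its flange less than 3 mm above the rim face (seal held down), both tabs sprung out to within 2 mm of released, at rest and let go (horizontal distance between cap_flange and rim below 0.003 m and z of cap_flange in the frame of rim below 0.003 m and angle between cap_flange's own z axis and vertical below 0.05 rad and value of joint each of cap_tab_a, cap_tab_b below 0.002 m and linear speed of cap below 0.01 m/s); the robot touches nothing.
It fails at once if the cap is pressed on the detector head with more than 25 N (contact force between cap and detector above 25 N).
It fails at once if something else on the bench is moved by more than 30 mm (distance of any of small_cap, dish, solvent, tweezers, filter, wheel, driver from where it was at the start of the episode above 0.03 m).
It also fails if it takes over 58 s, if anything falls off the work surface, if the arm or the gripper's body presses on something with over 40 N, if the wrist force passes 120 N, or if a joint passes its speed limit or range.

## Working session

There is one attempt and no reset: what is moved stays moved. The work goes in short steps, Python scripts to look and compute and a tool call to move; the robot and the scene stay as the last step left them, time stands still between calls to the robot, and variables do not carry over. Pictures are saved under pics/ and viewed, and the job is handed in when it is done.

Besides the shell and the picture viewer there is one more tool, called after "Call:" by a JSON object that holds its "fn" and its "kwargs". move_arm: Moves the arm, as the interface text tells. Its arguments: {"type":"object","properties":{"deltas":{"type":"array","items":{"type":"number"}},"grip_force":{"type":"number"}},"required":["deltas"]}

```bash
ls; mkdir -p pics
python3 - <<'E'
from workcell import status, vision
import cv2, numpy as np
o=status.get_obs(); print(o)
for n in ["scene","side","wrist"]:
    im=vision.camera(n); cv2.imwrite(f"pics/{n}0.png",im[:,:,::-1]); print(n,vision.calibration(n))
E
```

```text
pics
{'time': 0.0, 'qpos': array([ 1.16141441e+00,  4.91551353e-01,  1.55946788e+00, -1.64295165e-05,
        1.09166662e+00, -1.05559066e-01]), 'dq': array([ 1.50645785e-04, -9.63002268e-04,  1.18994344e-03,  5.87517532e-05,
        4.56960506e-04,  1.46825760e-04]), 'joint_torque': array([ 2.44233788e-04, -6.12628126e+01, -2.58196628e+01,  6.92646252e-02,
        4.80137661e-02, -1.12395646e-04]), 'tool_pos': array([186.85036542, 596.18453408, 236.06047931]), 'tcp_rot': array([-1.57188498e+00,  1.00693151e-04, -3.03815324e-01]), 'contact_force': array([0.94125932, 0.19076341, 0.38677867]), 'wrist_torque': array([-0.04349973, -0.00831988, -0.00261974]), 'grip_width': 95.37327131561196}
scene {'intrinsics': array([[433.87133547,   0.        , 315.97133171],
       [  0.        , 433.87133547, 247.98592683],
       [  0.        ,   0.        ,   1.        ]]), 'R': array([[-0.4865725 ,  0.8736394 , -0.00117912],
       [ 0.75282857,  0.41860147, -0.50795861],
       [-0.44327908, -0.24804637, -0.86138067]]), 't': array([ 287.06626639, -345.96335912, 1249.72134386])}
side {'intrinsics'
[... 198 characters left out ...]
.00145467],
       [-0.36839818, -0.46669357, -0.80403973],
       [ 0.49626003,  0.63261994, -0.59457379]]), 't': array([-453.64675984,  278.72489921, 1128.87313552])}
wrist {'intrinsics': array([[392.80460518,   0.        , 318.17296874],
       [  0.        , 392.80460518, 238.63317962],
       [  0.        ,   0.        ,   1.        ]]), 'T_tool_cam': array([[ 4.24229532e-04,  9.62742269e-01,  2.70420311e-01,
        -7.59538882e+01],
       [ 6.00472705e-04, -2.70420531e-01,  9.62742113e-01,
        -1.47918440e+02],
       [ 9.99999730e-01, -2.46043621e-04, -6.92820830e-04,
        -4.45123890e-01],
       [ 0.00000000e+00,  0.00000000e+00,  0.00000000e+00,
         1.00000000e+00]])}
```

View pics/scene0.png

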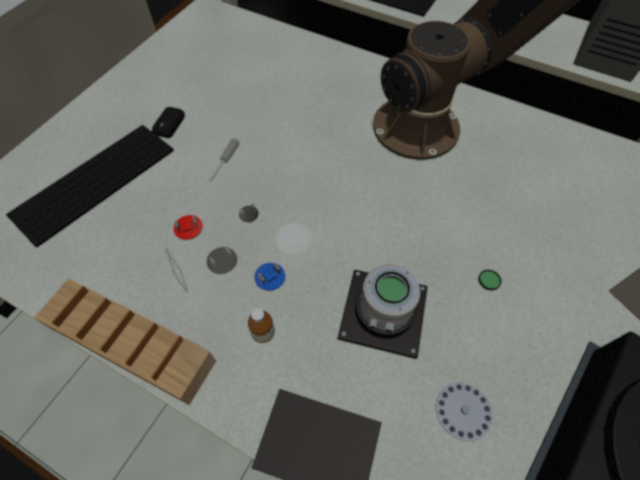

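View pics/side0.png

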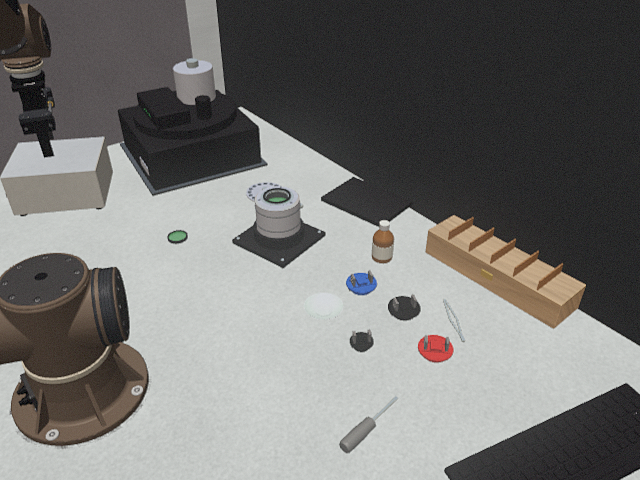

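View pics/wrist0.png

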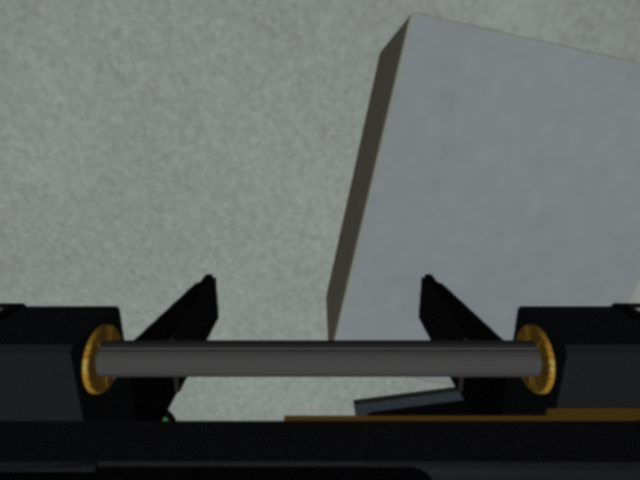

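Scene view: large black cap near (221,260), small cap (249,213), head (388,300). In the side view the large cap is near (404,307) and the head (277,205). Next I'll measure both.

```bash
cat > h.py <<'E'
import numpy as np, cv2
from workcell import status, vision
from scipy.spatial.transform import Rotation as Ro
def cam(n,obs=None):
    c=vision.calibration(n);K=c["intrinsics"]
    if n!="wrist": return K,c["R"],c["t"]
    T=np.eye(4);T[:3,:3]=Ro.from_euler("xyz",obs["tcp_rot"]).as_matrix();T[:3,3]=obs["tool_pos"]
    W=np.linalg.inv(T@c["T_tool_cam"]);return K,W[:3,:3],W[:3,3]
def ray(C,p):
    K,R,t=C;d=R.T@np.linalg.solve(K,[p[0],p[1],1]);return -R.T@t,d
def plane(C,p,z):
    o,d=ray(C,p);return o+d*(z-o[2])/d[2]
def tri(C1,p1,C2,p2):
    o1,d1=ray(C1,p1);o2,d2=ray(C2,p2)
    s=np.linalg.lstsq(np.c_[d1,-d2],o2-o1,rcond=None)[0]
    a,b=o1+s[0]*d1,o2+s[1]*d2;return (a+b)/2,np.linalg.norm(a-b)
def proj(C,X):
    K,R,t=C;q=K@(R@np.asarray(X,float)+t);return q[:2]/q[2]
E
python3 - <<'E'
from h import *
S,D=cam("scene"),cam("side")
print(plane(S,(222,262),17),plane(D,(404,308),17))
print("small",plane(S,(249,215),17))
print("rim",tri(S,(391,288),D,(277,197)), plane(S,(391,288),147))
a=cv2.imread("pics/scene0.png");b=cv2.imread("pics/side0.png")
x=cv2.resize(a[180:340,160:320],None,fx=3.5,fy=3.5,interpolation=cv2.INTER_CUBIC)
cv2.imwrite("pics/z1.png",x)
x=cv2.resize(b[170:380,230:470],None,fx=2.8,fy=2.8,interpolation=cv2.INTER_CUBIC)
cv2.imwrite("pics/z2.png",x)
x=cv2.resize(a[240:380,320:460],None,fx=4,fy=4,interpolation=cv2.INTER_CUBIC)
cv2.imwrite("pics/z3.png",x)
E
```

```text
[ 638.18506882 -222.89431489   17.        ] [ 627.77281103 -230.56284527   17.        ]
small [ 496.8865185  -241.71838738   17.        ]
rim (array([567.16581084, 155.42308631, 135.15269111]), np.float64(1.893670533920934)) [573.92635395 155.5696306  147.        ]
```

View pics/z1.png

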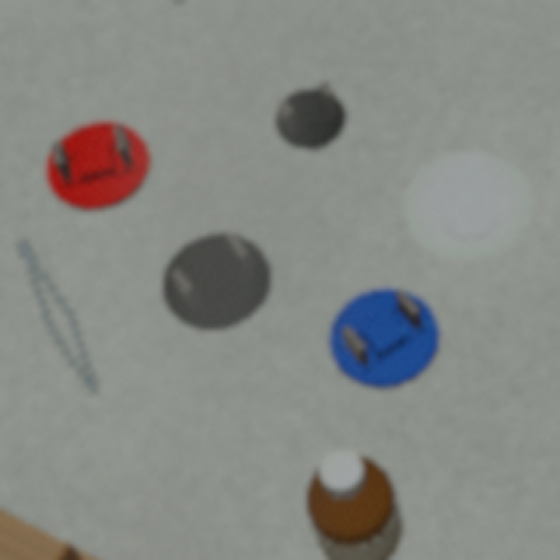

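View pics/z2.png

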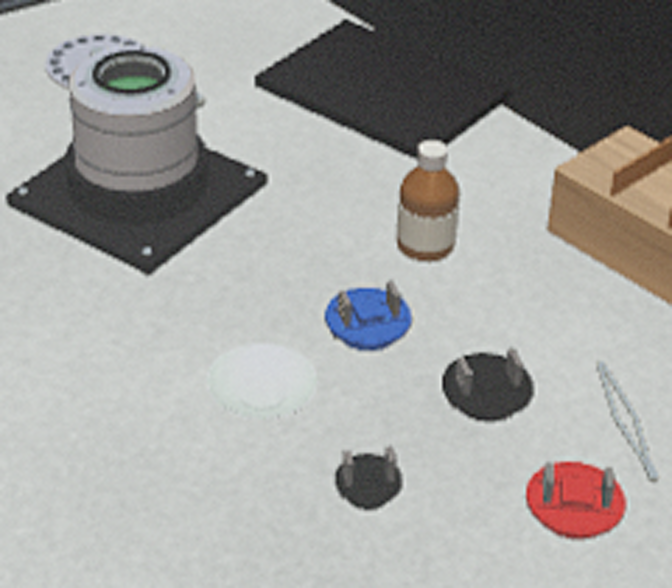

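View pics/z3.png

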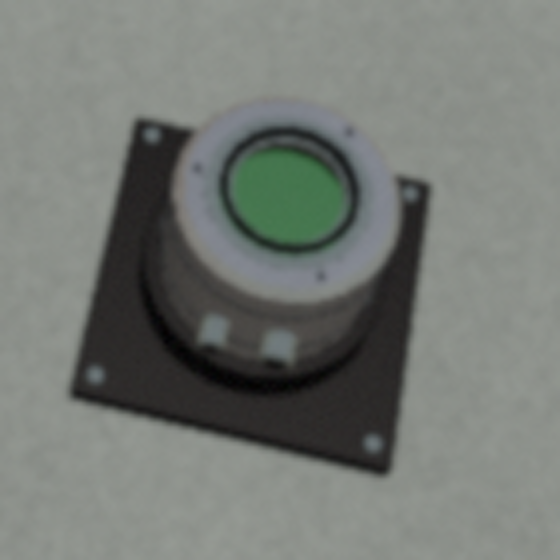

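Run:
```python
from h import *
D=cam("side");S=cam("scene")
a=plane(D,(230+463/2.8,170+362/2.8),40);b=plane(D,(230+513/2.8,170+352/2.8),40)
print(a,b,(a+b)/2,np.arctan2(*(b-a)[1::-1]),np.linalg.norm(b-a))
a=plane(S,(160+182/3.5,180+281/3.5),36);b=plane(S,(160+238/3.5,180+245/3.5),36)
print(a,b,(a+b)/2,np.arctan2(*(b-a)[1::-1]))
```

```text
[ 613.52161862 -215.91077154   40.        ] [ 652.09001942 -231.59374666   40.        ] [ 632.80581902 -223.7522591    40.        ] -0.386206710918305 41.63504832956179
[ 652.39843695 -236.22093674   36.        ] [ 612.34958313 -220.00340568   36.        ] [ 632.37401004 -228.11217121   36.        ] 2.756831744394574
```

Call:
{"fn": "move_arm", "kwargs": {"deltas": [25,-30,3,-0.056,-1,25,-30,3,-0.056,-1,25,-30,3,-0.056,-1,25,-30,3,-0.056,-1,25,-30,3,-0.056,-1,25,-30,3,-0.056,-1,25,-30,3,-0.056,-1,25,-30,3,-0.056,-1]}}

```text
time: 0.82
tool_pos: [387.7, 354.8, 260.8]
tcp_rot: [-1.571, 0.0, -0.754]
contact_force: [0.8, 0.1, 0.1]
grip_width: 94.8
```

Call:
{"fn": "move_arm", "kwargs": {"deltas": [25,-30,3,-0.056,-1,25,-30,3,-0.056,-1,25,-30,3,-0.056,-1,25,-30,3,-0.056,-1,25,-30,3,-0.056,-1,25,-30,3,-0.056,-1,25,-30,3,-0.056,-1,25,-30,3,-0.056,-1,0,0,0,0,-1,0,0,0,0,-1,0,0,0,0,-1]}}

```text
time: 1.73
tool_pos: [586.5, 116.5, 284.2]
tcp_rot: [-1.572, 0.0, -1.2]
contact_force: [0.9, 0.4, 0.0]
grip_width: 95.0
```

Run:
```python
from h import *
import pickle
o=status.get_obs();im=vision.camera("wrist");cv2.imwrite("pics/w1.png",im[:,:,::-1]);pickle.dump(o,open("w1.pkl","wb"));print(o["time"],o["tool_pos"],o["tcp_rot"],o["dq"],o["qpos"])
```

```text
1.7333 [586.49650323 116.50581662 284.21018787] [-1.57170742e+00  4.66176112e-04 -1.19972911e+00] [ 0.02359982 -0.01280216  0.00865895 -0.00074621 -0.00023475 -0.00246338] [ 8.55811042e-02  4.09193222e-01  1.56500709e+00  2.07276924e-04
  1.16839786e+00 -2.85567596e-01]
```

View pics/w1.png

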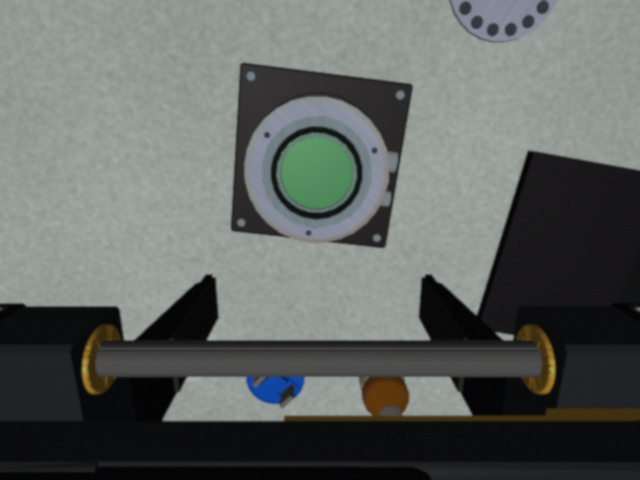

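The head's face centre is at about (317,168), with the black seal ring around the green window, unobstructed.

```bash
cat >> h.py <<'E'
def circ(P):
    P=np.asarray(P)[:,:2];A=np.c_[2*P,np.ones(len(P))]
    s=np.linalg.lstsq(A,(P**2).sum(1),rcond=None)[0];r=np.sqrt(s[2]+s[0]**2+s[1]**2)
    return s[0],s[1],r,np.std(np.linalg.norm(P-s[:2],axis=1)-r)
def edges(g,c,r0,r1,sign,n=120):
    # subpixel strongest radial edge between r0,r1; sign +1 dark->bright outward
    out=[]
    rr=np.arange(r0,r1,.25)
    for t in np.linspace(0,2*np.pi,n,endpoint=False):
        x=(c[0]+rr*np.cos(t)).astype(np.float32)[None];y=(c[1]+rr*np.sin(t)).astype(np.float32)[None]
        v=cv2.remap(g,x,y,cv2.INTER_LINEAR)[0].astype(float)
        d=np.convolve(v,[1,1,1,1,-1,-1,-1,-1],"same")*sign
        d[:4]=d[-4:]=-1e9
        i=d.argmax();out.append((x[0,i],y[0,i]))
    return np.array(out)
E
python3 - <<'E'
from h import *
import pickle
o=pickle.load(open("w1.pkl","rb"));C=cam("wrist",o)
g=cv2.GaussianBlur(cv2.cvtColor(cv2.imread("pics/w1.png"),cv2.COLOR_BGR2GRAY),(3,3),0)
c=(317,171)
for t in (0,1.5,3,4.5): print([int(g[int(c[1]+r*np.sin(t)),int(c[0]+r*np.cos(t))]) for r in range(30,84,2)])
for nm,r0,r1,s in [("seal outer",40,56,1),("seal inner",33,46,-1),("face",62,84,-1)]:
    E=edges(g,c,r0,r1,s)
    for z in (135,140,145,150,155,160):
        P=np.array([plane(C,p,z) for p in E]);f=circ(P)
        k=abs(np.linalg.norm(P[:,:2]-f[:2],axis=1)-f[2])<1;f=circ(P[k])
        print(nm,z,np.round(f,2),k.sum())
E
```

```text
[116, 115, 110, 113, 104, 51, 22, 51, 106, 121, 124, 126, 133, 142, 144, 145, 144, 142, 138, 132, 123, 100, 93, 91, 67, 74, 139]
[114, 114, 113, 111, 100, 105, 75, 26, 21, 63, 114, 122, 122, 128, 139, 140, 139, 139, 140, 136, 129, 135, 152, 156, 156, 155, 150]
[122, 122, 120, 110, 113, 101, 46, 22, 63, 112, 121, 122, 124, 133, 139, 140, 140, 141, 140, 138, 134, 102, 55, 44, 44, 43, 45]
[127, 126, 119, 112, 65, 23, 24, 72, 99, 121, 122, 122, 126, 138, 143, 143, 143, 141, 141, 142, 143, 139, 108, 52, 44, 49, 49]
seal outer 135 [5.6930e+02 1.5566e+02 3.4370e+01 1.4000e-01] 120
seal outer 140 [5.6913e+02 1.5619e+02 3.3790e+01 1.3000e-01] 120
seal outer 145 [5.6896e+02 1.5672e+02 3.3220e+01 1.3000e-01] 120
seal outer 150 [5.6879e+02 1.5726e+02 3.2640e+01 1.3000e-01] 120
seal outer 155 [5.6862e+02 1.5779e+02 3.2060e+01 1.3000e-01] 120
seal outer 160 [5.6845e+02 1.5832e+02 3.1480e+01 1.2000e-01] 120
seal inner 135 [5.6922e+02 1.5590e+02 3.0160e+01 2.1000e-01] 120
seal inner 140 [5.6905e+02 1.5643e+02 2.9650e+01 2.1000e-01] 120
seal inner 145 [5.6889e+02 1.5695e+02 2.9150e+01 2.0000e-01] 120
seal inner 150 [5.6872e+02 1.5748e+02 2.8640e+01 2.0000e-01] 120
seal inner 155 [5.6855e+02 1.5801e+02 2.8130e+01 2.0000e-01] 120
seal inner 160 [5.6839e+02 1.5853e+02 2.7620e+01 1.9000e-01] 120
face 135 [5.6914e+02 1.5650e+02 5.4530e+01 1.9000e-01] 78
face 140 [5.6896e+02 1.5704e+02 5.3590e+01 2.2000e-01] 80
face 145 [5.6879e+02 1.5755e+02 5.2680e+01 2.2000e-01] 81
face 150 [5.6862e+02 1.5806e+02 5.1760e+01 2.1000e-01] 82
face 155 [5.6845e+02 1.5857e+02 5.0850e+01 2.1000e-01] 85
face 160 [5.6828e+02 1.5908e+02 4.9930e+01 2.0000e-01] 88
```

Call:
{"fn": "move_arm", "kwargs": {"deltas": [1.7,4.3,0,0.125,-1,1.7,4.3,0,0.125,-1,1.7,4.3,0,0.125,-1,1.7,4.3,0,0.125,-1,1.7,4.3,0,0.125,-1,1.7,4.3,0,0.125,-1,1.7,4.3,0,0.125,-1,1.7,4.3,0,0.125,-1,1.7,4.3,0,0.125,-1,1.7,4.3,0,0.125,-1,1.7,4.3,0,0.125,-1,1.7,4.3,0,0.125,-1]}}

```text
time: 2.78
tool_pos: [606.4, 169.7, 284.8]
tcp_rot: [-1.571, 0.0, 0.309]
contact_force: [-0.8, -0.1, 0.4]
grip_width: 94.9
```

Call:
{"fn": "move_arm", "kwargs": {"deltas": [0,0,0,0,-1,0,0,0,0,-1,0,0,0,0,-1,0,0,0,0,-1]}}

```text
time: 3.12
tool_pos: [607.0, 168.2, 284.8]
tcp_rot: [-1.571, 0.0, 0.298]
contact_force: [-0.2, 0.3, -0.4]
grip_width: 95.2
```

```bash
cat >> h.py <<'E'
def port(C,g,c,z,seal=True):
    E=edges(g,c,40,56,1);P=np.array([plane(C,p,z) for p in E]);f=circ(P)
    k=abs(np.linalg.norm(P[:,:2]-f[:2],axis=1)-f[2])<1;return np.array(circ(P[k]))
E
python3 - <<'E'
from h import *
import pickle
o=status.get_obs();im=vision.camera("wrist");cv2.imwrite("pics/w2.png",im[:,:,::-1]);pickle.dump(o,open("w2.pkl","wb"));print(o["time"],o["tool_pos"],o["tcp_rot"],abs(o["dq"]).max())
o1=pickle.load(open("w1.pkl","rb"))
for i,ob in ((1,o1),(2,o)):
    g=cv2.GaussianBlur(cv2.cvtColor(cv2.imread(f"pics/w{i}.png"),cv2.COLOR_BGR2GRAY),(3,3),0)
    C=cam("wrist",ob)
    c=proj(C,(569,156.3,141));print(c)
    for z in (138,141,144,147):
        f=port(C,g,c,z);print(i,z,np.round(f,2))
E
```

```text
3.1167 [606.99583243 168.21697467 284.75594752] [-1.57071719e+00  1.40438838e-05  2.97873743e-01] 0.0126048982627724
[316.70226456 174.83198631]
1 138 [5.6849e+02 1.5655e+02 3.4010e+01 1.2000e-01]
1 141 [5.6838e+02 1.5686e+02 3.3660e+01 1.2000e-01]
1 144 [5.6828e+02 1.5718e+02 3.3310e+01 1.2000e-01]
1 147 [5.6817e+02 1.5749e+02 3.2970e+01 1.2000e-01]
[318.72941181 179.57336982]
2 138 [5.6945e+02 1.5628e+02 3.3980e+01 1.4000e-01]
2 141 [5.6909e+02 1.5617e+02 3.3640e+01 1.4000e-01]
2 144 [5.6874e+02 1.5605e+02 3.3290e+01 1.4000e-01]
2 147 [5.6838e+02 1.5594e+02 3.2940e+01 1.4000e-01]
```

View pics/w2.png

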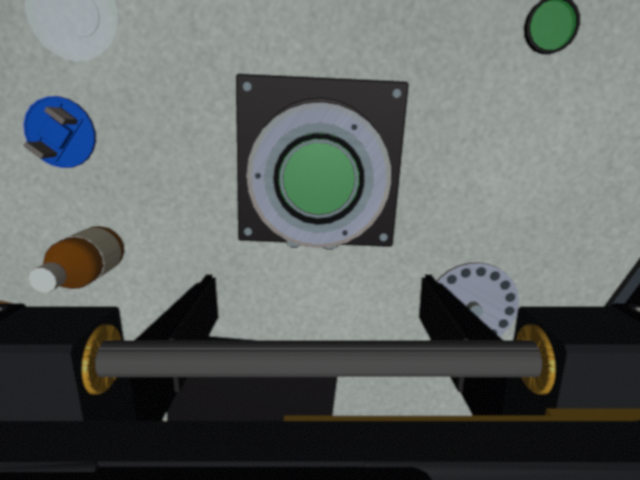

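```bash
cat >> h.py <<'E'
def ring(C,g,c,z,thr=70,up=8,w=64):
    """outer/inner contour of dark ring round c -> circle fits on plane z"""
    x0,y0=int(c[0])-w,int(c[1])-w
    big=cv2.resize(g[y0:y0+2*w,x0:x0+2*w],None,fx=up,fy=up,interpolation=cv2.INTER_CUBIC)
    cs,_=cv2.findContours((big<thr).astype(np.uint8),cv2.RETR_LIST,cv2.CHAIN_APPROX_NONE)
    res=[]
    for k in cs:
        k=k[:,0,:].astype(float)
        if len(k)<1200: continue
        p=(k+.5)/up-.5+[x0,y0]
        P=np.array([plane(C,q,z) for q in p[::10]]);f=circ(P)
        if f[3]<1: res.append(np.round(f,2))
    return res
E
python3 - <<'E'
from h import *
import pickle
for i in (1,2):
    ob=pickle.load(open(f"w{i}.pkl","rb"))
    g=cv2.cvtColor(cv2.imread(f"pics/w{i}.png"),cv2.COLOR_BGR2GRAY)
    C=cam("wrist",ob);c=proj(C,(569,156.3,141))
    for z in (138,141,144,147):
        print(i,z,*ring(C,g,c,z))
    for c in ((317,171),(317,173),(318,175),(319,178)): print(port(C,g,c,141))
E
```

```text
1 138 [5.6838e+02 1.5684e+02 2.9770e+01 2.2000e-01] [5.6849e+02 1.5655e+02 3.3910e+01 1.1000e-01]
1 141 [5.6828e+02 1.5715e+02 2.9460e+01 2.2000e-01] [5.6838e+02 1.5686e+02 3.3560e+01 1.0000e-01]
1 144 [5.6818e+02 1.5746e+02 2.9160e+01 2.2000e-01] [5.6828e+02 1.5717e+02 3.3210e+01 1.0000e-01]
1 147 [5.6807e+02 1.5777e+02 2.8860e+01 2.2000e-01] [5.6817e+02 1.5749e+02 3.2870e+01 1.0000e-01]
[5.68407951e+02 1.56891168e+02 3.36478933e+01 1.20324333e-01]
[5.68398266e+02 1.56886676e+02 3.36533778e+01 1.18226713e-01]
[5.68390562e+02 1.56855404e+02 3.36511143e+01 1.21033269e-01]
[5.68569152e+02 1.56717645e+02 3.37735921e+01 2.74800675e-01]
2 138 [5.6905e+02 1.5618e+02 2.9670e+01 2.1000e-01] [5.6945e+02 1.5628e+02 3.3910e+01 1.2000e-01]
2 141 [5.6869e+02 1.5607e+02 2.9370e+01 2.0000e-01] [5.6909e+02 1.5616e+02 3.3570e+01 1.2000e-01]
2 144 [5.6834e+02 1.5596e+02 2.9070e+01 2.0000e-01] [5.6874e+02 1.5605e+02 3.3220e+01 1.2000e-01]
2 147 [5.6799e+02 1.5584e+02 2.8760e+01 2.0000e-01] [5.6838e+02 1.5594e+02 3.2880e+01 1.2000e-01]
[5.68427659e+02 1.55772218e+02 3.41109128e+01 3.42540168e-01]
[5.68984678e+02 1.56104210e+02 3.37064464e+01 1.73675119e-01]
[5.69114692e+02 1.56186296e+02 3.36286869e+01 1.41897781e-01]
[5.69090587e+02 1.56177754e+02 3.36445987e+01 1.44612418e-01]
```

Run:
```python
from h import *
for i in range(3):print(vision.calibration("wrist")["T_tool_cam"][:3,3],vision.calibration("wrist")["intrinsics"][0],status.get_obs()["tool_pos"])
```

```text
[ -76.30534906 -147.91880346   -0.6868899 ] [392.80460518   0.         318.17296874] [607.10783162 168.04921867 284.75298618]
[ -76.30534906 -147.91880346   -0.6868899 ] [392.80460518   0.         318.17296874] [607.10783162 168.04921867 284.75298618]
[ -76.30534906 -147.91880346   -0.6868899 ] [392.80460518   0.         318.17296874] [607.10783162 168.04921867 284.75298618]
```

```bash
cat >> h.py <<'E'
import pickle
def shot(nm):
    o=status.get_obs();c=vision.calibration("wrist");im=vision.camera("wrist")
    cv2.imwrite(f"pics/{nm}.png",im[:,:,::-1]);pickle.dump((o,c),open(nm+".pkl","wb"));return o
def load(nm):
    o,c=pickle.load(open(nm+".pkl","rb"));im=cv2.imread(f"pics/{nm}.png");T=np.eye(4)
    T[:3,:3]=Ro.from_euler("xyz",o["tcp_rot"]).as_matrix();T[:3,3]=o["tool_pos"]
    W=np.linalg.inv(T@c["T_tool_cam"]);return (c["intrinsics"],W[:3,:3],W[:3,3]),im,o,c
E
python3 - <<'E'
from h import *
for i in range(4):
    o=shot(f"p{i}");C,im,o,c=load(f"p{i}");g=cv2.cvtColor(im,cv2.COLOR_BGR2GRAY)
    print(o["tool_pos"],o["tcp_rot"][2],c["T_tool_cam"][:3,3],ring(C,g,proj(C,(569,156.3,141)),141))
E
```

```text
[607.10783162 168.04921867 284.75298618] 0.2982328968884016 [ -76.30534906 -147.91880346   -0.6868899 ] [array([5.6871e+02, 1.5604e+02, 2.9380e+01, 2.1000e-01]), array([5.6910e+02, 1.5613e+02, 3.3560e+01, 1.1000e-01])]
[607.19847075 167.95037077 284.70038437] 0.29851078339295445 [ -76.30558561 -147.91880147   -0.68696294] [array([5.6871e+02, 1.5603e+02, 2.9360e+01, 1.9000e-01]), array([5.6910e+02, 1.5614e+02, 3.3560e+01, 1.2000e-01])]
[607.22421267 167.93134815 284.69748268] 0.29888020785593095 [ -76.3057861  -147.9188033    -0.68702553] [array([5.6870e+02, 1.5604e+02, 2.9360e+01, 2.0000e-01]), array([5.6906e+02, 1.5618e+02, 3.3560e+01, 1.2000e-01])]
[607.28752505 167.89405913 284.67770262] 0.2990513966374584 [ -76.30595474 -147.91880729   -0.68707865] [array([5.6872e+02, 1.5603e+02, 2.9350e+01, 2.0000e-01]), array([5.6907e+02, 1.5617e+02, 3.3570e+01, 1.2000e-01])]
```

Call:
{"fn": "move_arm", "kwargs": {"deltas": [0.5,-22.7,0,-0.1187,-1,0.5,-22.7,0,-0.1187,-1,0.5,-22.7,0,-0.1187,-1,0.5,-22.7,0,-0.1187,-1,0.5,-22.7,0,-0.1187,-1,0.5,-22.7,0,-0.1187,-1,0.5,-22.7,0,-0.1187,-1,0.5,-22.7,0,-0.1187,-1]}}

```text
time: 4.03
tool_pos: [611.2, -14.8, 284.7]
tcp_rot: [-1.571, -0.0, -0.656]
contact_force: [0.5, 1.1, -0.6]
grip_width: 95.1
```

Call:
{"fn": "move_arm", "kwargs": {"deltas": [0.5,-22.7,-9.6,-0.1187,-1,0.5,-22.7,-9.6,-0.1187,-1,0.5,-22.7,-9.6,-0.1187,-1,0.5,-22.7,-9.6,-0.1187,-1,0.5,-22.7,-9.6,-0.1187,-1,0.5,-22.7,-9.6,-0.1187,-1,0.5,-22.7,-9.6,-0.1187,-1,0.5,-22.7,-9.6,-0.1187,-1,0.5,-22.7,-9.6,-0.1187,-1,0.5,-22.7,-9.6,-0.1187,-1,0.5,-22.7,-9.6,-0.1187,-1]}}

```text
time: 4.95
tool_pos: [616.7, -264.6, 178.6]
tcp_rot: [-1.571, 0.0, -1.962]
contact_force: [0.4, -0.4, 0.5]
grip_width: 95.2
```

Call:
{"fn": "move_arm", "kwargs": {"deltas": [0,0,0,0,-1,0,0,0,0,-1,0,0,0,0,-1,0,0,0,0,-1,0,0,0,0,-1]}}

```text
time: 5.37
tool_pos: [617.1, -262.4, 179.7]
tcp_rot: [-1.57, -0.0, -1.953]
contact_force: [1.0, 0.5, 0.1]
grip_width: 95.2
```

Run:
```python
from h import *
o=shot("c1");print(o["time"],o["tool_pos"],o["tcp_rot"],o["qpos"],load("c1")[3]["T_tool_cam"][:3,3])
```

```text
5.3667 [ 617.10800545 -262.40388418  179.70217958] [-1.56996840e+00 -3.06257691e-05 -1.95311041e+00] [-5.00510273e-01  6.10650349e-01  1.49895237e+00  7.83521849e-05
  1.03116417e+00 -1.18236437e-01] [ -76.11928501 -147.91822145    0.59798757]
```

View pics/c1.png

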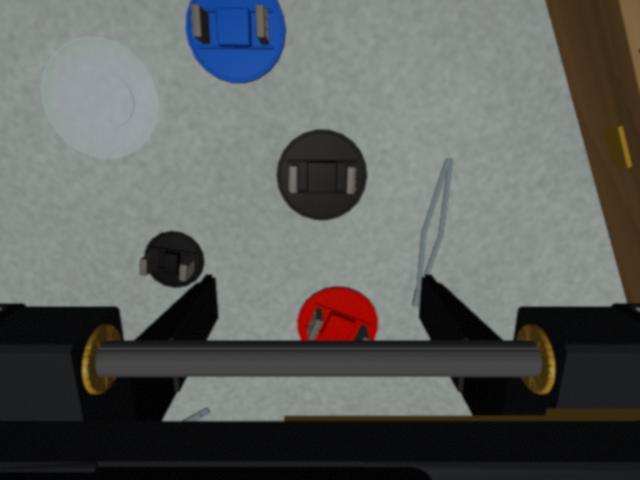

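Cap at (322,174), tabs at (293,180) and (351,180), well aligned with the jaws. The small cap (175,260), red and blue lookalikes stay clear.

Run:
```python
from h import *
C,im,o,c=load("c1");g=cv2.cvtColor(im,cv2.COLOR_BGR2GRAY)
print(ring(C,g,(322,174),17,thr=100),ring(C,g,(322,174),15,thr=100))
# tabs: bright in the disc
up=8;x0,y0=277,130
b=cv2.resize(g[y0:y0+90,x0:x0+90],None,fx=up,fy=up,interpolation=cv2.INTER_CUBIC)
b=np.where(np.hypot(*(np.mgrid[:720,:720]-np.array([44*8,45*8])[:,None,None]))<39*8,b,0)
cv2.imwrite("pics/cz.png",cv2.resize(b.astype(np.uint8),(600,600)))
cs,_=cv2.findContours((b>95).astype(np.uint8),cv2.RETR_EXTERNAL,cv2.CHAIN_APPROX_NONE)
T=[]
for k in cs:
    if cv2.contourArea(k)>2000:
        r=cv2.minAreaRect(k);bb=np.array(cv2.boundingRect(k))/up;p=np.array(r[0])/up+[x0,y0];T.append(p);print(r,bb,p,plane(C,p,40))
```

```text
[array([ 6.3456e+02, -2.2673e+02,  3.5590e+01,  1.2000e-01])] [array([ 6.3448e+02, -2.2696e+02,  3.5820e+01,  1.2000e-01])]
((590.6676025390625, 403.25299072265625), (43.39651107788086, 196.54820251464844), 2.02136492729187) [70.75  38.125  6.25  24.625] [350.83345032 180.40662384] [ 654.13606963 -235.30862808   40.        ]
((127.59187316894531, 396.03875732421875), (44.362770080566406, 196.24415588378906), 1.0609116554260254) [13.125 37.25   5.875 24.625] [292.94898415 179.50484467] [ 615.17593272 -218.91722175   40.        ]
```

View pics/cz.png

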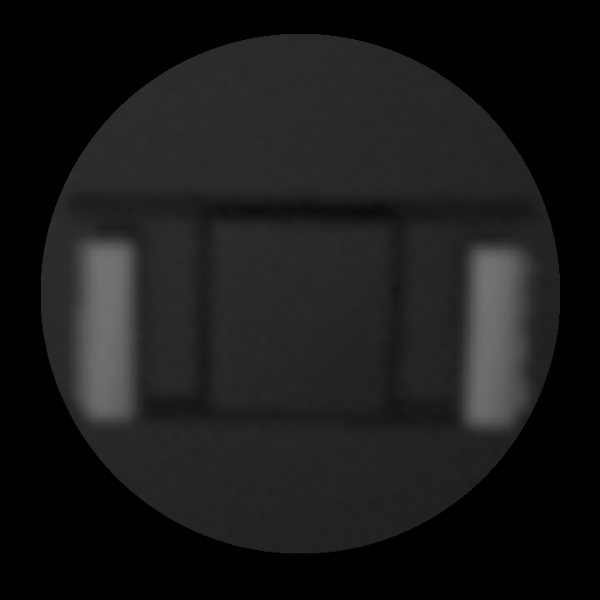

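Run:
```python
from h import *
D=cam("side");print(plane(D,(383,255),0))
C=load("c1")[0]; o=load("c1")[2]
for X in ([0,0,0],[-36,0,0],[-36,24,0],[-36,12,0]): 
    K=load("c1")[3]; T=np.linalg.inv(K["T_tool_cam"]); q=K["intrinsics"]@(T[:3,:3]@np.array(X)+T[:3,3]); print(X,q[:2]/q[2])
```

```text
[ 7.37330079e+02 -4.80936704e+01 -1.13686838e-13]
[0, 0, 0] [317.18665336 318.11122304]
[-36, 0, 0] [317.08437198 234.40341351]
[-36, 24, 0] [317.28338757 220.40881637]
[-36, 12, 0] [317.19085195 226.91583763]
```

Call:
{"fn": "move_arm", "kwargs": {"deltas": [4.3,9,-10,-0.004,-1,4.3,9,-14,-0.004,-1,4.3,9,-14,-0.004,-1,4.1,9.3,-14,-0.004,-1,0,0,-14,0,-1,0,0,-14,0,-1,0,0,-10,0,-1,0,0,0,0,-1,0,0,0,0,-1,0,0,0,0,-1]}}

```text
time: 6.25
tool_pos: [634.2, -227.0, 89.7]
tcp_rot: [-1.57, -0.0, -1.971]
contact_force: [-0.4, -0.6, 0.1]
grip_width: 95.4
```

Call:
{"fn": "move_arm", "kwargs": {"deltas": [0,0,-12,0,-1,0,0,-12,0,-1,0,0,-12,0,-1,0,0,-6,0,-1,0,0,-3,0,-1,0,0,-1,0,-1,0,0,0,0,-1,0,0,0,0,-1]}}

```text
time: 6.92
tool_pos: [634.0, -227.1, 43.4]
tcp_rot: [-1.57, -0.0, -1.971]
contact_force: [-0.1, -0.5, -0.4]
grip_width: 95.1
```

Run:
```python
from h import *
o=shot("c2");print(o["time"],o["tool_pos"],o["tcp_rot"])
```

```text
6.9167 [ 634.03293175 -227.10282913   43.36756617] [-1.57020108e+00 -2.64908674e-05 -1.97108275e+00]
```

View pics/c2.png

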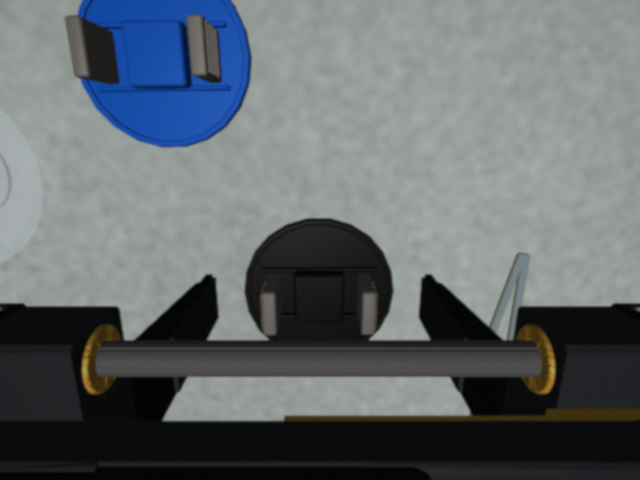

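```bash
cat >> h.py <<'E'
def flange(C,im,c,z,r0,r1,a0=180,a1=360,sign=1,R=36.):
    g=cv2.GaussianBlur(cv2.cvtColor(im,cv2.COLOR_BGR2GRAY),(3,3),0)
    E=edges(g,c,r0,r1,sign,n=240);t=np.degrees(np.arctan2(*(E-np.array(c)).T[::-1]))%360
    E=E[(t>a0)&(t<a1)];P=np.array([plane(C,p,z) for p in E])[:,:2]
    from scipy.optimize import least_squares
    f=lambda v:np.linalg.norm(P-v[:2],axis=1)-v[2]
    s=least_squares(f,[*P.mean(0),R],loss="soft_l1",f_scale=.2).x
    s2=least_squares(lambda v:f([*v,R]),s[:2],loss="soft_l1",f_scale=.2).x
    return s,s2,np.std(f(s))
def totool(o,p):
    y=o["tcp_rot"][2];d=np.asarray(p)[:2]-o["tool_pos"][:2]
    return np.array([d@[np.cos(y),np.sin(y)],d@[-np.sin(y),np.cos(y)]])
E
python3 - <<'E'
from h import *
C,im,o,c=load("c2")
for z in (16,17): 
    s,s2,e=flange(C,im,(319,291),z,60,90,190,350);print(z,s,s2,e,totool(o,s),totool(o,s2),c["T_tool_cam"][:3,3])
E
```

```text
16 [ 634.93848357 -226.2661141    35.35142166] [ 634.62615061 -226.98529381] 0.11753989265863739 [-1.12344958  0.50791452] [-0.33941087  0.50052315] [ -76.13009169 -147.91836813    0.60510403]
17 [ 635.10529759 -225.87199428   35.14973487] [ 634.70089696 -226.8072455 ] 0.11686914583716157 [-1.55141844  0.50796034] [-0.53251168  0.49997851] [ -76.13009169 -147.91836813    0.60510403]
```

Call:
{"fn": "move_arm", "kwargs": {"deltas": [0.1,0.8,0,0,-1,0,0,0,0,1,0,0,0,0,1,0,0,0,0,1,0,0,0,0,1,0,0,0,0,1,0,0,0,0,1,0,0,0,0,1,0,0,0,0,1,0,0,0,0,1], "grip_force": 30}}

```text
time: 7.8
tool_pos: [634.0, -226.2, 43.1]
tcp_rot: [-1.571, -0.0, -1.971]
contact_force: [-0.4, -0.3, 1.2]
grip_width: 40.6
```

Run:
```python
from h import *
o=shot("c3");print(o["time"],o["tool_pos"],o["tcp_rot"],o["grip_width"],o["contact_force"])
```

```text
7.8 [ 633.95960463 -226.19648344   43.09833055] [-1.57067846e+00 -2.53076743e-05 -1.97109193e+00] 40.566099158900435 [-0.43391359 -0.28536433  1.21866241]
```

View pics/c3.png

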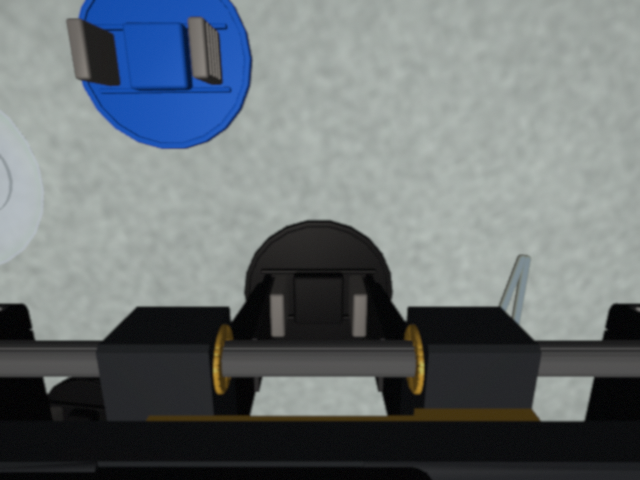

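Still closing (40.6 mm); let it finish.

Call:
{"fn": "move_arm", "kwargs": {"deltas": [0,0,0,0,1,0,0,0,0,1,0,0,0,0,1,0,0,0,0,1]}}

```text
time: 8.18
tool_pos: [634.0, -226.2, 43.3]
tcp_rot: [-1.57, -0.0, -1.971]
contact_force: [-1.6, 1.2, 4.6]
grip_width: 34.6
```

Run:
```python
from h import *
o=shot("c4");print(o["time"],o["tool_pos"],o["grip_width"],o["contact_force"])
C,im,o,c=load("c4")
for z in (16,17): 
    s,s2,e=flange(C,im,(319,291),z,60,90,200,340);print(z,s,s2,e,totool(o,s),totool(o,s2),c["T_tool_cam"][:3,3])
```

```text
8.1833 [ 634.03886193 -226.22135058   43.33322207] 34.61216232588789 [-1.55287214  1.15371511  4.56884939]
16 [ 634.55580106 -225.82131454   35.26391315] [ 634.21490738 -226.61789562] 0.10292979934599616 [-0.56985438  0.32018883] [0.29659668 0.31665499] [ -76.13007667 -147.91847647    0.60512081]
17 [ 634.7250256  -225.42469434   35.06267617] [ 634.2934677  -226.43315435] 0.10234229524043038 [-1.0010653   0.32148098] [0.09584575 0.31701503] [ -76.13007667 -147.91847647    0.60512081]
```

Call:
{"fn": "move_arm", "kwargs": {"deltas": [0,0,3,0,1,0,0,6,0,1,0,0,10,0,1,0,0,15,0,1,0,0,15,0,1,0,0,15,0,1,0,0,10,0,1,0,0,6,0,1,0,0,0,0,1,0,0,0,0,1,0,0,0,0,1,0,0,0,0,1]}}

```text
time: 9.23
tool_pos: [633.6, -226.1, 122.2]
tcp_rot: [-1.572, 0.0, -1.971]
contact_force: [-0.7, -0.2, -1.6]
grip_width: 34.6
```

Run:
```python
from h import *
o=shot("c5");print(o["time"],o["tool_pos"],o["grip_width"],o["contact_force"])
C,im,o,c=load("c5")
z=17+o["tool_pos"][2]-43.33
s,s2,e=flange(C,im,(319,291),z,60,90,200,340);print(z,s,s2,e,totool(o,s),totool(o,s2))
```

```text
9.2333 [ 633.63455628 -226.09100809  122.17056801] 34.632833234273846 [-0.74021809 -0.21573882 -1.63032539]
95.84056800928307 [ 634.36218622 -225.21180252   35.0042101 ] [ 633.89985531 -226.28623113] 0.11393409888964028 [-1.09327414  0.32741322] [0.07638292 0.32040796]
```

View pics/c5.png

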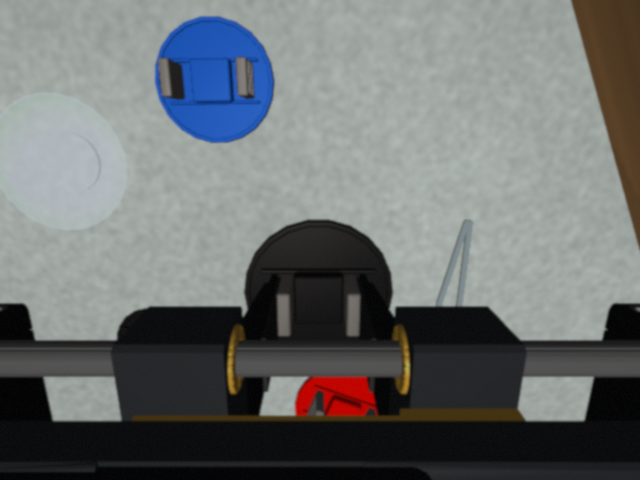

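Call:
{"fn": "move_arm", "kwargs": {"deltas": [-5,15,29.5,0,1,-5,15,29.5,0,1,-5,15,29.5,0,1,-5,15,29.5,0,1,-11,37,0,0,1,-11,37,0,0,1,-11,37,0,0,1,-11,37,0,0,1,-11,37,0,0,1,-11,37,0,0,1,-3,18,0,0,1,-3,18,0,0,1]}}

```text
time: 10.28
tool_pos: [541.1, 93.6, 240.9]
tcp_rot: [-1.571, -0.0, -1.97]
contact_force: [-0.4, -0.9, -0.5]
grip_width: 34.8
```

Call:
{"fn": "move_arm", "kwargs": {"deltas": [0,0,0,0,1,0,0,0,0,1,0,0,0,0,1,0,0,0,0,1,0,0,0,0,1,0,0,0,0,1]}}

```text
time: 10.78
tool_pos: [542.1, 91.1, 241.0]
tcp_rot: [-1.571, -0.0, -1.972]
contact_force: [0.0, -0.3, -1.5]
grip_width: 34.7
```

Run:
```python
from h import *
o=shot("p5");print(o["time"],o["tool_pos"],o["tcp_rot"],o["grip_width"],o["contact_force"])
C,im,o,c=load("p5");g=cv2.cvtColor(im,cv2.COLOR_BGR2GRAY)
q=proj(C,(569,156.3,142.5));print(q)
for z in (138,141,143): print(z,ring(C,g,q,z,w=70))
z=17+o["tool_pos"][2]-43.33
s,s2,e=flange(C,im,(319,291),z,60,90,200,340);print(z,s,s2,e,totool(o,s),totool(o,s2))
```

```text
10.7833 [542.08938241  91.05176923 240.97945561] [-1.57082637e+00 -9.87123634e-05 -1.97220848e+00] 34.65476870813742 [ 0.04368953 -0.34253672 -1.46670235]
[316.41873434 137.0190664 ]
138 [array([5.6912e+02, 1.5616e+02, 3.0140e+01, 1.1000e-01]), array([5.6919e+02, 1.5621e+02, 3.3820e+01, 8.0000e-02])]
141 [array([5.6916e+02, 1.5621e+02, 2.9780e+01, 1.0000e-01]), array([5.6923e+02, 1.5627e+02, 3.3420e+01, 8.0000e-02])]
143 [array([5.6919e+02, 1.5625e+02, 2.9540e+01, 1.0000e-01]), array([5.6925e+02, 1.5630e+02, 3.3150e+01, 8.0000e-02])]
214.64945561154315 [543.02736052  92.38070374  34.72639698] [542.39268888  90.98500111] 1.3567496068870537 [-1.58978325  0.3441789 ] [-0.05704676  0.30528423]
```

View pics/p5.png

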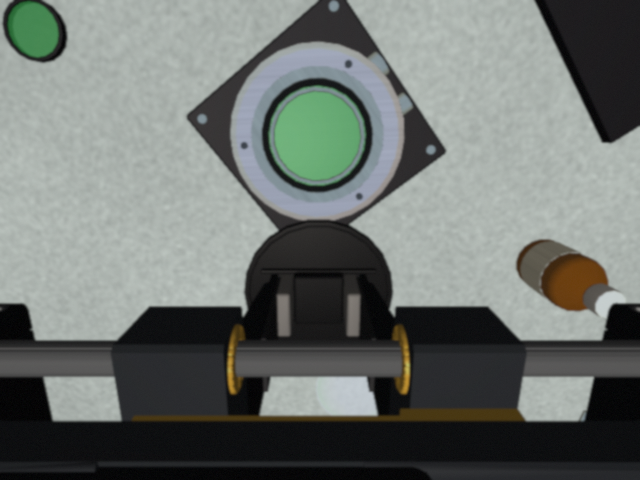

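Call:
{"fn": "move_arm", "kwargs": {"deltas": [4,10,0,0,1,6,16,0,0,1,6,15,0,0,1,5,12,0,0,1,3,7,0,0,1,2,4,0,0,1,0.8,1.4,0,0,1,0,0,-12,0,1,0,0,-12,0,1,0,0,-8,0,1,0,0,-4,0,1,0,0,0,0,1]}}

```text
time: 11.83
tool_pos: [568.5, 156.8, 204.3]
tcp_rot: [-1.572, -0.001, -1.971]
contact_force: [-0.9, 0.2, -0.4]
grip_width: 34.9
```

Call:
{"fn": "move_arm", "kwargs": {"deltas": [0,0,0,0,1,0,0,0,0,1,0,0,0,0,1,0,0,0,0,1,0,0,0,0,1,0,0,0,0,1]}}

```text
time: 12.33
tool_pos: [568.8, 157.2, 205.2]
tcp_rot: [-1.571, 0.0, -1.971]
contact_force: [0.1, -0.3, -0.4]
grip_width: 34.4
```

Run:
```python
from h import *
import time
o=shot("p6");print(o["time"],o["tool_pos"],o["tcp_rot"],o["grip_width"],o["contact_force"],o["dq"])
o=status.get_obs();print(o["tool_pos"],o["contact_force"])
```

```text
12.3333 [568.758971   157.21029478 205.23238825] [-1.57050784e+00  1.08568816e-04 -1.97107107e+00] 34.43050948987808 [ 0.06300004 -0.25931476 -0.38703039] [-1.50918493e-03  2.71517505e-03  7.22211968e-04 -8.32360168e-04
 -1.48042084e-03 -6.22772947e-05]
[568.75230322 157.19674251 205.20513822] [-0.40713344  0.23801546 -0.99028819]
```

View pics/p6.png

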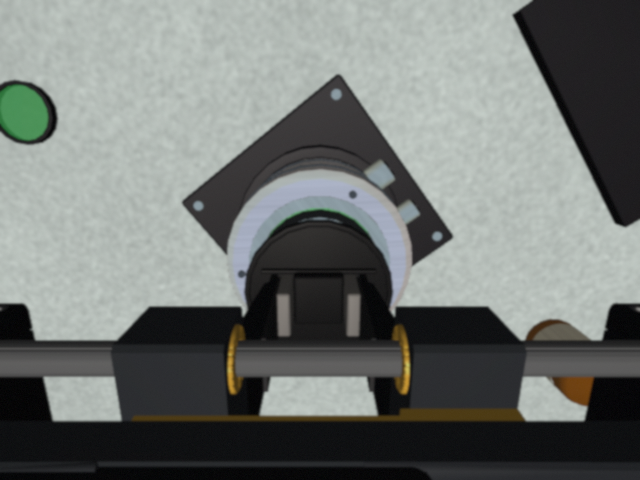

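Call:
{"fn": "move_arm", "kwargs": {"deltas": [0.2,-0.7,-4,0,1,0,0,-5,0,1,0,0,-5,0,1,0,0,-3,0,1,0,0,-2,0,1,0,0,0,0,1,0,0,0,0,1,0,0,0,0,1]}}

```text
time: 13.05
tool_pos: [569.0, 156.5, 186.2]
tcp_rot: [-1.571, 0.0, -1.971]
contact_force: [0.5, 0.1, -0.9]
grip_width: 34.6
```

Run:
```python
from h import *
o=status.get_obs();print(o["time"],o["tool_pos"],o["tcp_rot"],o["grip_width"],o["contact_force"])
```

```text
13.05 [569.0200339  156.53972872 186.15715127] [-1.57057341e+00  6.96068457e-05 -1.97105470e+00] 34.61257850107385 [ 0.45540982  0.08323229 -0.85317787]
```

Call:
{"fn": "move_arm", "kwargs": {"deltas": [0,0,-1,0,1,0,0,-1,0,1,0,0,-1,0,1,0,0,-1,0,1]}}

```text
time: 13.38
tool_pos: [568.9, 156.5, 182.0]
tcp_rot: [-1.571, 0.0, -1.971]
contact_force: [-0.5, -0.0, -0.7]
grip_width: 34.8
```

Call:
{"fn": "move_arm", "kwargs": {"deltas": [0,0,-0.7,0,1,0,0,-0.7,0,1]}}

```text
time: 13.55
tool_pos: [568.9, 156.5, 180.6]
tcp_rot: [-1.571, -0.0, -1.971]
contact_force: [0.5, 0.3, -0.8]
grip_width: 34.5
```

Call:
{"fn": "move_arm", "kwargs": {"deltas": [0,0,-0.7,0,1,0,0,-0.7,0,1]}}

```text
time: 13.72
tool_pos: [568.9, 156.5, 179.2]
tcp_rot: [-1.571, 0.0, -1.971]
contact_force: [0.4, 0.3, -0.6]
grip_width: 34.9
```

Call:
{"fn": "move_arm", "kwargs": {"deltas": [0,0,-0.8,0,1,0,0,-0.8,0,1,0,0,-0.8,0,1]}}

```text
time: 13.97
tool_pos: [569.0, 156.5, 176.8]
tcp_rot: [-1.571, -0.0, -1.971]
contact_force: [-0.7, -0.2, -0.7]
grip_width: 34.4
```

Call:
{"fn": "move_arm", "kwargs": {"deltas": [0,0,-0.8,0,1,0,0,-0.8,0,1]}}

```text
time: 14.13
tool_pos: [568.9, 156.5, 175.2]
tcp_rot: [-1.571, -0.0, -1.971]
contact_force: [-0.2, -0.1, -0.4]
grip_width: 34.7
```

Call:
{"fn": "move_arm", "kwargs": {"deltas": [0,0,-0.7,0,1,0,0,-0.7,0,1]}}

```text
time: 14.3
tool_pos: [568.9, 156.5, 173.8]
tcp_rot: [-1.571, -0.0, -1.971]
contact_force: [0.1, -0.6, 1.0]
grip_width: 34.6
```

Call:
{"fn": "move_arm", "kwargs": {"deltas": [0,0,-0.5,0,1,0,0,-0.5,0,1]}}

```text
time: 14.47
tool_pos: [568.9, 156.5, 173.0]
tcp_rot: [-1.571, 0.0, -1.971]
contact_force: [-0.7, 0.3, 1.7]
grip_width: 34.5
```

Call:
{"fn": "move_arm", "kwargs": {"deltas": [0,0,-0.5,0,1,0,0,-0.5,0,1]}}

```text
time: 14.63
tool_pos: [569.0, 156.5, 172.1]
tcp_rot: [-1.571, 0.0, -1.971]
contact_force: [-1.5, -0.4, 3.9]
grip_width: 34.8
```

Call:
{"fn": "move_arm", "kwargs": {"deltas": [0,0,-0.4,0,1,0,0,0,0,1]}}

```text
time: 14.8
tool_pos: [569.0, 156.5, 171.6]
tcp_rot: [-1.57, 0.0, -1.971]
contact_force: [-1.2, -0.3, 4.6]
grip_width: 34.5
```

Call:
{"fn": "move_arm", "kwargs": {"deltas": [0,0,-0.5,0,1,0,0,-0.3,0,1,0,0,0,0,1]}}

```text
time: 15.05
tool_pos: [569.0, 156.5, 170.8]
tcp_rot: [-1.571, 0.0, -1.971]
contact_force: [-2.1, -0.6, 5.9]
grip_width: 34.6
```

Call:
{"fn": "move_arm", "kwargs": {"deltas": [0,0,-0.4,0,1,0,0,-0.3,0,1,0,0,0,0,1]}}

```text
time: 15.3
tool_pos: [569.0, 156.5, 170.2]
tcp_rot: [-1.57, 0.0, -1.971]
contact_force: [-3.1, -0.7, 6.3]
grip_width: 34.7
```

Call:
{"fn": "move_arm", "kwargs": {"deltas": [0,0,-0.3,0,1,0,0,0,0,1,0,0,0,0,1]}}

```text
time: 15.55
tool_pos: [569.0, 156.5, 170.0]
tcp_rot: [-1.57, 0.0, -1.971]
contact_force: [-2.4, -1.1, 7.7]
grip_width: 34.7
```

Call:
{"fn": "move_arm", "kwargs": {"deltas": [-0.3,-0.1,-0.3,0,1,0,0,0,0,1,0,0,0,0,1]}}

```text
time: 15.8
tool_pos: [568.9, 156.5, 169.9]
tcp_rot: [-1.57, 0.001, -1.971]
contact_force: [-1.7, 0.3, 7.9]
grip_width: 34.8
```

Call:
{"fn": "move_arm", "kwargs": {"deltas": [0,0,-0.3,0,1,0,0,0,0,1,0,0,0,0,1]}}

```text
time: 16.05
tool_pos: [568.9, 156.5, 169.6]
tcp_rot: [-1.57, 0.001, -1.971]
contact_force: [-0.9, -0.1, 7.3]
grip_width: 35.0
```

Run:
```python
from h import *
o=shot("p7");print(o["time"],o["tool_pos"],o["tcp_rot"],o["grip_width"],o["contact_force"],o["wrist_torque"])
```

```text
16.05 [568.93037667 156.4824126  169.60761273] [-1.56979019e+00  6.60948977e-04 -1.97114600e+00] 34.98121500228735 [-0.85900048 -0.07257339  7.28876023] [-0.09905732  0.4189964  -0.02217735]
```

View pics/p7.png

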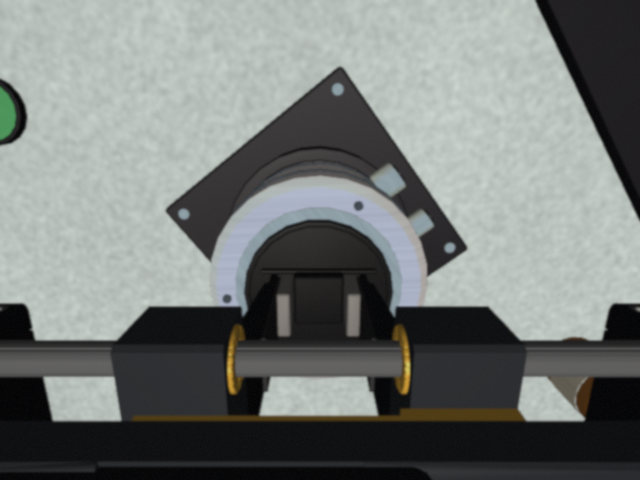

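Call:
{"fn": "move_arm", "kwargs": {"deltas": [0,0,-0.4,0,1,0,0,0,0,1,0,0,0,0,1]}}

```text
time: 16.35
tool_pos: [568.9, 156.5, 169.5]
tcp_rot: [-1.57, 0.001, -1.971]
contact_force: [-2.9, 0.2, 10.4]
grip_width: 35.1
```

Call:
{"fn": "move_arm", "kwargs": {"deltas": [0,0,-0.4,0,1,0,0,0,0,1,0,0,0,0,1]}}

```text
time: 16.6
tool_pos: [569.0, 156.5, 169.4]
tcp_rot: [-1.569, 0.001, -1.971]
contact_force: [-3.2, 0.1, 14.4]
grip_width: 35.1
```

Call:
{"fn": "move_arm", "kwargs": {"deltas": [0,0,0.4,0,1,0,0,0,0,1]}}

```text
time: 16.77
tool_pos: [569.0, 156.5, 169.4]
tcp_rot: [-1.57, 0.001, -1.971]
contact_force: [-2.7, 0.2, 10.3]
grip_width: 34.6
```

Call:
{"fn": "move_arm", "kwargs": {"deltas": [0,0,0,0,-0.2,0,0,0,0,-0.2,0,0,0,0,-0.4,0,0,0,0,-0.4,0,0,0,0,-0.4,0,0,0,0,-0.4]}}

```text
time: 17.27
tool_pos: [568.6, 156.4, 168.3]
tcp_rot: [-1.571, -0.0, -1.971]
contact_force: [0.4, 0.1, 0.2]
grip_width: 65.0
```

Run:
```python
from h import *
o=shot("r1");print(o["time"],o["tool_pos"],o["grip_width"],o["contact_force"])
```

```text
17.2667 [568.57064809 156.39287774 168.3362782 ] 65.02087078187486 [0.4043959  0.06491809 0.24202513]
```

View pics/r1.png

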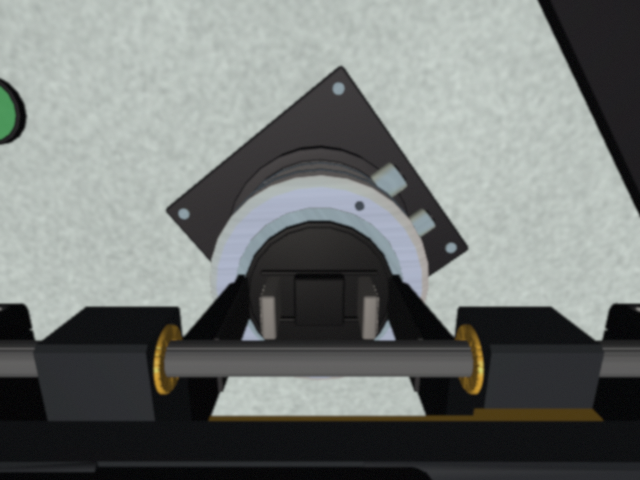

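Tabs are out (columns 268 and 371) and the fingers stand clear. Now retreating straight up to inspect from the viewing pose.

Call:
{"fn": "move_arm", "kwargs": {"deltas": [0,0,3,0,-0.5,0,0,6,0,-0.7,0,0,12,0,-1,0,0,20,0,-1,0,0,25,0,-1,0,0,25,0,-1,-6,-15,15,0,-1,-8,-20,5,0,-1,-6,-15,0,0,-1,-4,-10,0,0,-1,0,0,0,0,-1,0,0,0,0,-1]}}

```text
time: 18.32
tool_pos: [544.8, 96.3, 279.8]
tcp_rot: [-1.571, 0.0, -1.972]
contact_force: [-0.0, -0.1, -0.4]
grip_width: 94.9
```

Call:
{"fn": "move_arm", "kwargs": {"deltas": [0,0,0,0,-1,0,0,0,0,-1,0,0,0,0,-1]}}

```text
time: 18.57
tool_pos: [544.8, 97.0, 279.4]
tcp_rot: [-1.571, -0.0, -1.97]
contact_force: [-0.3, 0.2, -0.1]
grip_width: 95.1
```

Run:
```python
from h import *
o=shot("r2");C,im,o,c=load("r2");print(o["time"],o["tool_pos"],o["grip_width"],o["contact_force"])
s=vision.camera("side");cv2.imwrite("pics/side2.png",s[:,:,::-1]);cv2.imwrite("pics/s2z.png",cv2.resize(s[140:360,220:470,::-1],None,fx=2.6,fy=2.6,interpolation=cv2.INTER_CUBIC))
q=proj(C,(569,156.5,145));print(q)
g=cv2.cvtColor(im,cv2.COLOR_BGR2GRAY)
for z in (144,145): print(z,ring(C,g,q,z,thr=80,w=72))
x,y=map(int,q);cv2.imwrite("pics/r2z.png",cv2.resize(im[max(0,y-110):y+110,x-110:x+110],None,fx=2.7,fy=2.7,interpolation=cv2.INTER_CUBIC))
```

```text
18.5667 [544.79812395  96.98825171 279.36276336] 95.0815027483617 [-0.26049852  0.17068178 -0.12345969]
[316.57879569 145.15956482]
144 [array([5.6911e+02, 1.5615e+02, 3.5550e+01, 1.4000e-01])]
145 [array([5.6913e+02, 1.5619e+02, 3.5430e+01, 1.4000e-01])]
```

View pics/r2z.png

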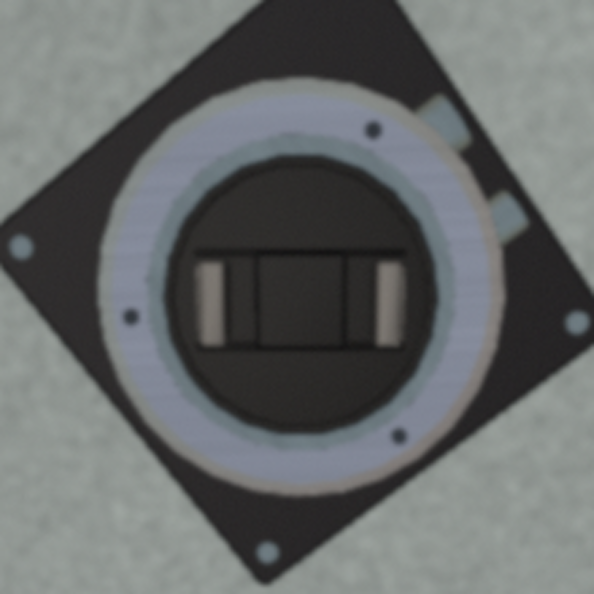

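View pics/s2z.png

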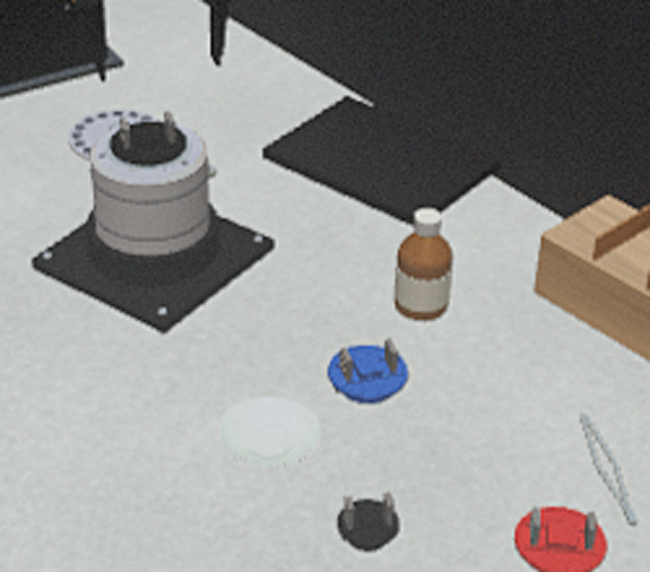

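The tabs are about 42 mm apart centre to centre, which is the released spacing. They can only reach that with the pawls out under the lip. Handing in.

```bash
python3 -c "
from workcell import order
print(order.hand_in())"
```

```text
the job is handed in; nothing more can be done
None
```

The larger cap is locked in the detector port and released. The job was handed in at about 18.6 s; the hand-in gave no verdict.

**What I did:** I pinched both tabs with a 30 N grip and lifted the cap. I aligned it to the port with the wrist camera and lowered it in small steps while watching the force. It went into the bore without touching. The seal pressed back with about 8 N near flush, and the last step peaked at a reading of 14.4 N. I backed off to about 10 N, let the tabs spring out, and moved the arm up and away.

**Last checks:**
- **Centring:** the flange measured at (569.1, 156.2) mm against the port at (569.2, 156.3) mm, so it is within about 0.2 mm.
- **Tabs:** they looked fully released, about 42 mm apart centre to centre.
- **Level and height:** the cap looked level in the wrist and side views. Its height was not measured directly. I inferred that it is locked because the tabs could not be fully out unless the pawls were under the lip.
- **Bench:** the small cap, bottle, watch glass, tweezers, wheel and the red and blue look-alikes looked undisturbed in the side view. The filter and screwdriver were outside the final view, but nothing was done near them.
- **Gripper:** it was open and clear, with no contact force.

**Disagreements:**
- **Rim height:** the camera suggested about 136–138 mm, while contact with the seal pointed to about 139.4 mm. I relied on the contact force for the final press.
- **Calibration:** the wrist camera calibration appeared to be off by a constant 0.7 mm or so. I cancelled this by measuring the cap and port with the same camera.
- **Side load:** the tool saw about 3 N sideways during the press, so the cap was probably touching the bore wall.

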